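# Set the mitre saw to 45 degrees and hold the edging against fence and stop

### The job

Swing the hand mitre saw's arm by its knob into the 45 degree notch on your right (the knob goes to the right as seen from the robot) and leave it clicked in there. Then fetch the piece of dark edging, stand it on its long edge on the saw's table and push it home into the corner: its face flat against the fence and its end against the length stop. Finish while still holding it there, pressed firmly against fence and stop at once, ready for me to saw; do not disturb the other things on the bench.

Things in the scene. Friction and masses are not known exactly. Their poses are not given: they have to be found in the camera images.
- mitre_box: Hand mitre saw fixed to the bench, blade out. Origin: on the bench (z=0) under the arm's pivot. x axis: away from the robot, square to the fence; y: along the fence, to the robot's left. Aluminium table top 45 mm above the bench, from x -75 to 45 mm, y -235 to 235 mm; feet reach x -100 to 70 mm. In front, a quadrant plate, radius 175 mm, top 10 mm above the bench.
- fence: Aluminium fence fixed on the saw's table. Origin: on the table top (45 mm above the bench), in the fence's front face, above the pivot; axes as mitre_box. Front face: the plane x = 0, looking to -x (the robot). 12 mm thick (ribs to 37 mm behind the face), 50 mm high, in two halves, each from 35 to 235 mm beside the origin; the gap is for the blade.
- mitre_arm (a joint): Arm's angle: 0 = knob points at the robot, positive = knob swings to the robot's right (-y); starts left of 0, stops at +-0.85. A spring plunger clicks into notches at -0.785, 0, +0.785 (45 degrees): ribs 0.032 rad beside each take about 6 N at the knob to pass; between them the freed arm centres itself; elsewhere friction (1-2 N) holds it. Flat bar 26 mm wide, top 30 mm above the bench.
- handle (a point): Middle of the black upright knob at the arm's front end, by which it is swung: round, 28 mm in diameter, from 30 to 75 mm above the bench (this point 55 mm), 195 mm from the pivot; it turns with the arm. x axis: along the arm, from the knob towards the pivot.
- front_post (a point): Top of the saw guide post on the arm between knob and table, 130 mm from the pivot (65 mm from the knob), 165 mm above the bench; 12 mm thick, 16 by 22 mm near the top. Moves with the arm. Axes as handle.
- rear_post (a point): Top of the saw guide post at the arm's rear end, behind the fence, 85 mm from the pivot on the side away from the knob; same size and height as the front post. Moves with the arm. Axes as handle.
- length_stop: Dark steel stop clamped on the fence's left half. Origin: corner where its stopping face, the fence's front face and the table top meet (45 mm above the bench). Axes as mitre_box. Stopping face: plane y = 0, looking to -y (robot's right). 28 mm long in y, 57 mm high, from x -37 to 26 mm (straddles the fence), screw to 46 mm. Home, the edging's origin is at x -9, y -110, z 0 mm here.
- edging: Straight piece of dark wooden edging, 220 mm long (its y axis), 18 mm thick (x axis) and 90 mm high (z axis), about 0.18 to 0.37 kg, standing on its long edge on the bench to the left of the saw. Origin: centre of its underside. Both ends and both faces are alike, so either way round will do.
- glue_bottle: White glue bottle with a yellow cap and a side spout, 76 mm across, 155 mm high, standing at the left behind; leave it alone. Origin: centre of its underside.
- chisel: Chisel with a yellow handle, 235 mm long, lying at the right in front; leave it alone. Origin: under its ferrule; the blade points to its +x.
- bar_clamp: Small bar clamp, 300 mm long, lying flat at the right of the saw; leave it alone. Origin: under the middle of its bar, which runs along its x axis.
Mind the look-alikes: they are no part of the job. There is more than one size of the edging; the one meant has the size given above.

How it is judged (in metres and radians):
On the way:
1. the saw's arm is clicked into the right-hand 45 degree notch and let go (value of joint mitre_arm between 0.765 and 0.805 rad and velocity of joint mitre_arm below 0.05 rad/s and distance between the grasp point and handle above 0.05 m), for 0.2 s.
At the end, for the whole second after the job is handed in: Arm in the +0.785 notch (0.02 rad). Edging upright on the saw table (3 mm, 2 deg), back along the fence (3 mm, 1.4 deg), end at the stop (3 mm), still, held by the fingers and pressing on fence and stop with over 2 N each through the last second (value of joint mitre_arm between 0.765 and 0.805 rad and contact force between edging and fence above 2 N and contact force between edging and length_stop above 2 N and contact force between the fingers and edging above 2 N and x of edging in the frame of length_stop between -0.012 and -0.006 m and y of edging in the frame of length_stop between -0.113 and -0.107 m and z of edging in the frame of length_stop between -0.003 and 0.003 m and angle between edging's own z axis and vertical below 0.035 rad and angle between the y axis of edging and the y axis of fence, either way round below 0.025 rad and linear speed of edging below 0.01 m/s); the arm keeps its last pose, push and grip.
It fails at once if a bystander (glue bottle, chisel or bar clamp) was shifted by more than 30 mm (distance of any of glue_bottle, chisel, bar_clamp from where it was at the start of the episode above 0.03 m).
It also fails if it takes over 72 s, if anything falls off the work surface, if the arm or the gripper's body presses on something with over 40 N, if the wrist force passes 120 N, or if a joint passes its speed limit or range.

### The arm

A 6-joint arm with a two-finger parallel gripper is mounted at the origin on the work surface. World frame = base frame: x ahead of the robot, y to its left, z up, the work surface at z = 0. Lengths are in mm, angles in rad, forces in N, time in s.
With the tool pointing down it reaches from about 300 to 775 mm from the base axis. Payload 14.6 kg.
Tool frame: the origin (TCP) lies midway between the tips of the shut fingers; the grasp point (between the pads) lies 19 mm behind it (manip.hold_point_z is the distance from the TCP to the grasp point, in mm); z points along the fingers, y is the direction in which the jaws open and shut (so a half turn about z gives the same grasp; the last joint's range is limited). The gripper opens to 94 mm and grips with 3 to 60 N. Pads are 16 mm wide; open, the fingers measure 119 mm over their backs; the gripper's body (75 mm by 177 mm) begins 78 mm behind the grasp point.
Start: joints at [-1.29, 0.3, 1.521, -0, 1.321, -0.067], TCP at [187.449, -517.061, 205.446] pointing down, gripper open.
Joint ranges: [-3.03, 3.03], [-0.79, 2.21], [0.23, 2.52], [-1.04, 4.18], [0, 3.07], [-2.55, 2.55]. Speed limits (rad/s): [2.22, 2.22, 2.57, 3.14, 3.14, 3.14].

### API

Orientations are given as [roll, pitch, yaw] about the fixed x, y, z axes, in that order (R = Rz(yaw) Ry(pitch) Rx(roll)).
In Python, from cell import manip gives the robot as it stands.
- The arm moves only by the shell command python3 -m crank 'ROWS' [OPENING] [FORCE]. ROWS is JSON, a list of rows, each an object with "offset": the shift along the world's x, y, z in m, a list of three; "spin": the turn about the world's z in degrees. In form: [{"offset": [dx, dy, dz], "spin": spin}, ...]. A call has exactly 8 rows; each row is the pose to reach, as a shift and turn from the pose measured when the call began; what a row does not reach only later rows make up. A row lasts 1/12 s, in which the tool goes at most 41.7 mm and 7.16 degrees, less where a joint would pass 70% of its speed; a pose out of reach is approached as far as the arm can. A call with a gripper value outside its range is refused whole. OPENING is the opening, from 0 (shut) to 1 (fully open), set as the call begins (- or left out, the last holds). The fingers move at their own pace and stop on an object; FORCE is the grip in N (left out, the last holds). Time passes only in rows, so rows that repeat a pose let the fingers close, or fill a call up. It gives the time, the measured TCP pose, the force and the opening at its end, in the units of the state.
- manip.read_state(): the state, without advancing time (a new reading comes with each control period).
- manip.camera(name): name is "scene" or "top"; returns a dict with "pixels" (400x640x3 uint8, red, green, blue), "fx", "fy", "cx", "cy" (pixels), "k1" (the pictures are not rectified: a ray, as slopes to the right and down, at radius r is drawn at 1 + k1 r^2 times it, then the intrinsics apply), "extrinsics" (4x4, takes a point from world to camera coordinates). Camera axes: x right, y down, z forward; pixel columns grow to the right and rows downward; lengths in mm; the calibration is good to about 2 mm. A picture is of the moment at which its call begins. There is no depth.
- manip.sign_off(): hands the job in, once; it reports no verdict.
Trained networks look in a picture, given as the dict that the camera call returned (one of the last four; its "shot" number tells which), for a name from the list of things; names that differ only in an ending like _2 or _b are one class to them, and where a whole thing is asked for, a point or a joint stands for the part that bears it (a point fixed in the world has none). Each returns a list of dicts, best first, with "conf" (0 to 1); they miss things now and then, are a little off and sometimes report something else, mostly with a low value. They report only what shows in the picture. A call takes as long as a camera call. They do not tell look-alikes from the thing itself.
- manip.search_frame(picture, name): "location" ([x, y, z] in mm, in world coordinates, good to about 4 mm: the middle of the surface that is visible of it).
- manip.masks_of(picture, name): "mask" (400x640 bool, what is visible of it).
The state is a dict: "clock": time; "joints": joint angles; "qd": joint speeds; "effort": joint torques, N m; "eef_pos": TCP position; "eef_rot": TCP orientation; "wrist_force": force on the tool from outside, world axes, zero at the start; "moment": the same for the moment, N m; "finger_gap": finger opening in mm.
Only numpy, scipy, OpenCV 4.12 (cv2) and the standard library are available. Lean on these libraries where they do the work, as an engineer would, in place of code of your own. Each camera call takes 0.05 s, during which the arm holds its last target. There are 200 camera calls.

## Working session

There is one attempt and no reset: what is moved stays moved. The work goes in short steps, Python scripts to look and compute and a shell command to move; the robot and the scene stay as the last step left them, time stands still between calls to the robot, and variables do not carry over. Pictures are saved under pics/ and viewed, about 8 in all and at most 12, crops included, and the job is handed in when it is done.

```bash
ls; mkdir -p pics; cat > h.py <<'E'
import numpy as np, cv2
from cell import manip
def ray(p,u,v):
    x,y=(u-p["cx"])/p["fx"],(v-p["cy"])/p["fy"]
    k=np.array([[p["fx"],0,p["cx"]],[0,p["fy"],p["cy"]],[0,0,1.]])
    q=cv2.undistortPoints(np.array([[[u,v]]],float),k,np.array([p["k1"],0,0,0.]))[0,0]
    E=np.array(p["extrinsics"]);R,t=E[:3,:3],E[:3,3]
    return -R.T@t, R.T@np.array([q[0],q[1],1])
def at_z(p,u,v,z):
    o,d=ray(p,u,v); return o+d*(z-o[2])/d[2]
def proj(p,X):
    E=np.array(p["extrinsics"]);X=np.atleast_2d(X)
    c=X@E[:3,:3].T+E[:3,3];s=c[:,:2]/c[:,2:]
    s=s*(1+p["k1"]*(s**2).sum(1,keepdims=True))
    return s*[p["fx"],p["fy"]]+[p["cx"],p["cy"]]
def save(p,n,img=None):
    cv2.imwrite("pics/"+n,cv2.cvtColor(p["pixels"] if img is None else img,cv2.COLOR_RGB2BGR))
E
python3 - <<'E'
from h import *
print(manip.read_state())
for c in("top","scene"):
    p=manip.camera(c);save(p,c+"0.png")
    o,d=ray(p,320,200);print(c,o.round(),d.round(2),p["fx"],p["k1"])
    for n in["mitre_box","fence","mitre_arm","handle","front_post","rear_post","length_stop","edging","glue_bottle","chisel","bar_clamp"]:
        print(n,[(round(r["conf"],2),np.round(r["location"]).tolist(),) for r in manip.search_frame(p,n)[:4]])
E
```

```text
pics
{'clock': 0.0, 'joints': array([-1.28962585e+00,  3.00416830e-01,  1.52159652e+00, -2.83506395e-05,
        1.32071840e+00, -6.65900814e-02]), 'qd': array([ 0.00029367, -0.00058673,  0.00113992,  0.001156  , -0.0019327 ,
       -0.00058548]), 'effort': array([-2.28981611e-03, -5.31809413e+01, -3.52736485e+01,  7.07020448e-02,
        2.44333141e-02, -1.24155740e-04]), 'eef_pos': array([ 187.35540186, -516.81365827,  204.90957535]), 'eef_rot': array([-3.14045425e+00, -4.83967583e-05,  3.47767561e-01]), 'wrist_force': array([ 0.069218  , -0.68826212,  0.71287117]), 'moment': array([ 0.01268706, -0.03183829,  0.01058586]), 'finger_gap': 93.95979741707839}
top [ 370.  -64. 1225.] [ 0.1  -0.01 -0.99] 426.16514260799005 0.02279856801854884
mitre_box [(0.97, [572.0, -139.0, 43.0])]
fence [(0.9, [625.0, -194.0, 96.0])]
mitre_arm [(0.95, [521.0, -58.0, 36.0])]
handle [(0.61, [521.0, -56.0, 40.0])]
front_post [(0.69, [517.0, -56.0, 37.0])]
rear_post [(0.65, [518.0, -54.0, 39.0])]
length_stop [(0.86, [614.0, 10.0, 104.0]), (0.47, [360.0, -335.0, 16.0])]
edging [(0.94, [412.0, 328.0, 91.0])
[... 227 characters left out ...]
 -0.56] 369.21723282351223 0.007989941728439958
mitre_box [(0.93, [634.0, -134.0, 44.0]), (0.36, [643.0, 12.0, 98.0]), (0.18, [423.0, 330.0, 57.0])]
fence [(0.59, [632.0, -174.0, 78.0])]
mitre_arm [(0.7, [526.0, -60.0, 68.0])]
handle [(0.8, [529.0, -58.0, 65.0])]
front_post [(0.67, [526.0, -60.0, 66.0]), (0.4, [629.0, -489.0, 20.0])]
rear_post [(0.76, [527.0, -61.0, 64.0])]
length_stop [(0.53, [644.0, 12.0, 100.0])]
edging [(0.88, [227.0, 281.0, 76.0]), (0.86, [426.0, 330.0, 54.0])]
glue_bottle [(0.67, [659.0, 295.0, 96.0]), (0.44, [424.0, 333.0, 54.0]), (0.35, [523.0, -58.0, 67.0])]
chisel [(0.91, [365.0, -318.0, 16.0]), (0.72, [646.0, 10.0, 99.0])]
bar_clamp [(0.82, [630.0, -486.0, 19.0])]
```

View pics/top0.png

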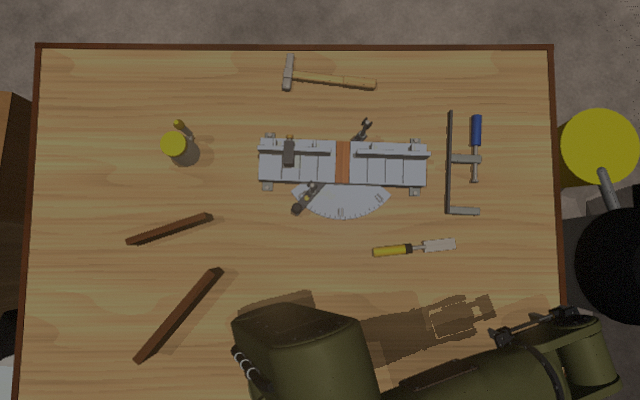

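View pics/scene0.png

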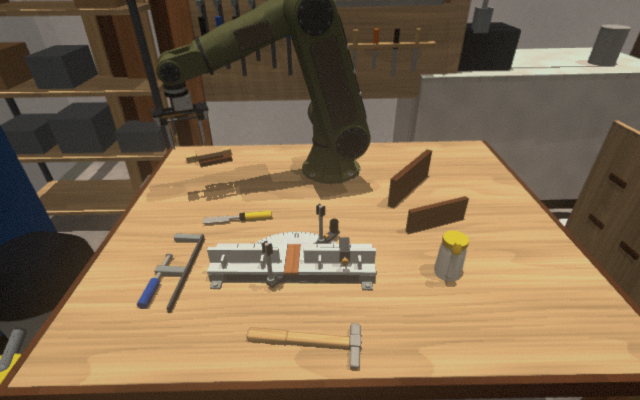

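The top view shows the saw around (343,165), the arm's knob at (298,209), the stop at (289,150), and the two edgings at (170,228) and (180,315). The scene view agrees. Next I fit the edging poses and sizes with silhouettes and look closer at the saw.

```bash
cat >> h.py <<'E'
def boxpts(x,y,yaw,lo,hi):
    c=np.array([[i,j,k] for i in(lo[0],hi[0]) for j in(lo[1],hi[1]) for k in(lo[2],hi[2])],float)
    R=np.array([[np.cos(yaw),-np.sin(yaw),0],[np.sin(yaw),np.cos(yaw),0],[0,0,1]])
    return c@R.T+[x,y,0]
S=4
def sil(p,boxes):
    m=np.zeros((400*S,640*S),np.uint8)
    for b in boxes:
        h=cv2.convexHull(((proj(p,b)+.5)*S).astype(np.int32)); cv2.fillConvexPoly(m,h,1)
    return cv2.resize(m.astype(np.float32),(640,400),interpolation=cv2.INTER_AREA)
E
python3 - <<'E'
from h import *
from scipy.optimize import minimize
T,C=manip.camera("top"),manip.camera("scene")
mt=[r for r in manip.masks_of(T,"edging")];mc=manip.masks_of(C,"edging")
def cent(m): v,u=np.nonzero(m);return u.mean().round(),v.mean().round(),len(u)
for p,ms in((T,mt),(C,mc)):print([(round(r["conf"],2),cent(r["mask"])) for r in ms])
for g,ut,uc in(((412,328),(170,228),(437,214)),((200,290),(180,315),(411,178))):
    near=lambda ms,q:min(ms,key=lambda r:np.hypot(*(np.array(cent(r["mask"])[:2])-q)))["mask"].astype(float)
    A,B=near(mt,ut),near(mc,uc)
    def f(v):
        b=boxpts(v[0],v[1],v[2],(-v[5]/2,-v[3]/2,0),(v[5]/2,v[3]/2,v[4]))
        return sum(np.abs(sil(p,[b])-m).sum()/m.sum() for p,m in((T,A),(C,B)))
    best=None
    for yaw in(-.4,-.8,.4,.8,):
        r=minimize(f,[*g,yaw,220,90,18],method="Nelder-Mead",options=dict(initial_simplex=np.array([*g,yaw,220,90,18])+np.vstack([np.zeros(6),np.diag([15,15,.2,20,10,4])]),maxiter=600))
        if best is None or r.fun<best.fun:best=r
    print(best.x.round(3),best.fun)
img=cv2.resize(T["pixels"][115:230,245:445],None,fx=4,fy=4,interpolation=cv2.INTER_CUBIC)
save(T,"saw.png",np.clip(img*1.6,0,255).astype(np.uint8))
E
```

```text
[(0.8, (np.float64(177.0), np.float64(316.0), 1857)), (0.73, (np.float64(169.0), np.float64(229.0), 893))]
[(0.86, (np.float64(409.0), np.float64(178.0), 1261)), (0.73, (np.float64(435.0), np.float64(215.0), 1399))]
[4.12928e+02 3.35185e+02 3.52000e-01 2.17986e+02 8.77090e+01 1.51350e+01] 0.16166482698007775
[187.495 296.635   0.882 286.717 116.943  24.815] 0.10350154504656278
```

View pics/saw.png

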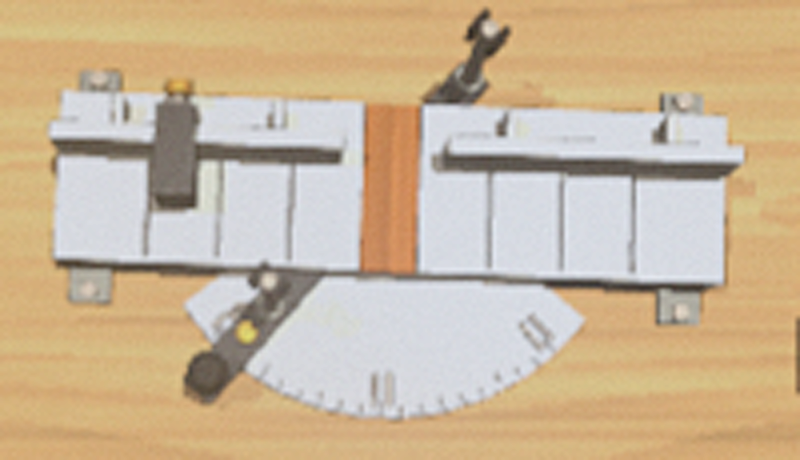

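The crop shows the table's front edge from (55,262) to (723,283), back corners at (62,90) and (727,115), the knob top at (206,370), and the post tops at (268,275) and (487,27). I'll compute the saw pose from these.

```bash
python3 - <<'E'
from h import *
T=manip.camera("top")
P=lambda cx,cy,z:at_z(T,245+(cx+.5)/4-.5,115+(cy+.5)/4-.5,z)[:2]
im=np.array([P(55,262,45),P(723,283,45),P(62,90,45),P(727,115,45)])
mo=np.array([[-75,235],[-75,-235],[45,235],[45,-235.]])
print(im.round(1).tolist(), np.linalg.norm(im[0]-im[1]),np.linalg.norm(im[2]-im[3]),np.linalg.norm(im[0]-im[2]))
mc,ic=mo.mean(0),im.mean(0)
H=(mo-mc).T@(im-ic);yaw=np.arctan2(H[0,1]-H[1,0],H[0,0]+H[1,1]);R=np.array([[np.cos(yaw),-np.sin(yaw)],[np.sin(yaw),np.cos(yaw)]])
t=ic-R@mc;print("box",t.round(1),yaw, (im-(mo@R.T+t)).round(1).tolist())
f,r,k=P(268,275,165),P(487,27,165),P(206,370,75)
print("posts",f,r,np.linalg.norm(f-r),"knob",k)
a=(f-r)/np.linalg.norm(f-r);pv=r+85*a;print("pivot",pv,"knob from arm",pv+195*a)
d=R.T@a;print("arm angle",np.arctan2(-d[1],-d[0]))
g=R@np.array([-np.cos(.785),-np.sin(.785)]);print("knob target",t+195*g)
for c in[(150,205),(195,207),(196,115)]:
  q=P(*c,102);print("stop top",q,R.T@(q-t))
for c in[(50,142),(343,161),(448,165),(742,168),(50,122),(742,148)]:
  q=P(*c,95);print("fence top",R.T@(q-t))
print(proj(T,boxpts(413,335,.352,(-9,-110,0),(9,110,90))).round(1).tolist())
E
```

```text
[[549.1, 95.7], [535.5, -370.9], [671.6, 92.5], [654.9, -376.3]] 466.73783783740595 469.095502367981 122.54239371374956
box [ 617.8 -140.2] -0.03254513605235987 [[-1.4, -1.4], [0.3, 1.8], [1.2, -0.6], [-0.2, 0.3]]
posts [523.08832367 -54.29571933] [ 682.70414624 -193.15031204] 211.56041391068356 knob [470.99669104 -11.68758031]
pivot [ 618.5742617 -137.3618015] knob from arm [471.45276185  -9.37639498]
arm angle -0.6834061347236915
knob target [ 475.4189173  -273.49763984]
stop top [579.07641284  25.19089443] [-44.05725143 164.07240636]
stop top [577.81831242  -4.83811924] [-44.3375598  134.01835663]
stop top [640.3175965   -5.05712065] [ 18.1357542  135.83315983]
fence top [ -2.24967345 233.73946904]
fence top [-8.17179427 36.08201481]
fence top [ -8.41796017 -34.67613125]
fence top [  -3.62871921 -232.35610462]
fence top [ 11.43910379 234.38963499]
fence top [  10.04716359 -232.21462807]
[[213.5, 219.1], [205.4, 217.1], [139.9, 245.6], [125.8, 245.7], [211.5, 213.2], [203.3, 210.8], [137.9, 239.6], [123.7, 239.3]]
```

Saw pose is consistent: origin about (618,-139.5), yaw -1.9°. The stop face lies at box y of about +135, the arm starts at -0.68 rad, and the right edging is the one at (413,335). First I go over the knob, with the jaws tangential.

```bash
python3 -m crank '[{"offset":[0.018,0.033,0],"spin":-5},{"offset":[0.037,0.067,0],"spin":-11},{"offset":[0.056,0.101,0],"spin":-18},{"offset":[0.075,0.135,0],"spin":-25},{"offset":[0.094,0.169,0],"spin":-31},{"offset":[0.113,0.203,0],"spin":-38},{"offset":[0.132,0.236,0],"spin":-44},{"offset":[0.151,0.270,0],"spin":-50}]' 1 20
python3 -m crank '[{"offset":[0.018,0.033,0],"spin":-3},{"offset":[0.037,0.067,0],"spin":-5},{"offset":[0.056,0.101,0],"spin":-8},{"offset":[0.075,0.135,0],"spin":-10},{"offset":[0.094,0.169,0],"spin":-11},{"offset":[0.112,0.202,0],"spin":-11},{"offset":[0.128,0.232,0],"spin":-11},{"offset":[0.128,0.235,0],"spin":-11}]'
```

```text
clock: 2.12
eef_pos: [334.0, -255.1, 205.7]
eef_rot: [3.141, -0.001, -0.511]
wrist_force: [0.5, 0.1, 0.1]
finger_gap: 94.0
clock: 2.78
eef_pos: [463.5, -16.2, 205.6]
eef_rot: [-3.141, -0.001, -0.7]
wrist_force: [0.5, -0.4, -0.2]
finger_gap: 94.1
```

```bash
python3 -m crank '[{"offset":[0.005,0.008,-0.03],"spin":-1},{"offset":[0.005,0.008,-0.065],"spin":-1},{"offset":[0.005,0.008,-0.1],"spin":-1},{"offset":[0.005,0.008,-0.13],"spin":-1},{"offset":[0.005,0.008,-0.15],"spin":-1},{"offset":[0.005,0.008,-0.16],"spin":-1},{"offset":[0.005,0.008,-0.164],"spin":-1},{"offset":[0.005,0.008,-0.164],"spin":-1}]'
python3 -m crank '[{"offset":[0,0,0],"spin":0},{"offset":[0,0,0],"spin":0},{"offset":[0,0,0],"spin":0},{"offset":[0,0,0],"spin":0},{"offset":[0,0,0],"spin":0},{"offset":[0,0,0],"spin":0},{"offset":[0,0,0],"spin":0},{"offset":[0,0,0],"spin":0}]' 0 20
python3 - <<'E'
from h import *
s=manip.read_state();print(s["wrist_force"],s["finger_gap"])
# arc waypoints per angle relative to knob TCP
c=np.array([618.2,-139]);p=s["eef_pos"][:2];r=p-c
print(np.linalg.norm(r))
th=-(np.arctan2(r[1],r[0])-np.pi)  # world angle
print("world arm angle",th%(2*np.pi)-2*np.pi if th%(2*np.pi)>3 else th)
th0=np.arctan2(r[1],r[0])
for k in range(1,17):
    a=th0+k*np.deg2rad(5.5);print(k*5.5,(c+np.linalg.norm(r)*np.array([np.cos(a),np.sin(a)])-p).round(1))
p=manip.camera("top");save(p,"k1.png",cv2.resize(p["pixels"][115:230,245:445],None,fx=3,fy=3))
E
```

```text
clock: 3.45
eef_pos: [468.6, -8.4, 41.7]
eef_rot: [-3.141, -0.0, -0.717]
wrist_force: [0.0, 0.7, -0.3]
finger_gap: 94.2
clock: 4.12
eef_pos: [468.6, -8.4, 41.7]
eef_rot: [-3.141, -0.0, -0.717]
wrist_force: [0.1, 0.1, -0.0]
finger_gap: 44.1
[ 0.12242433  0.06689606 -0.01337736] 44.12857706372138
198.5785855084094
world arm angle 0.717512346897744
5.5 [-11.8 -14.9]
11.0 [-22.2 -30.9]
16.5 [-30.9 -47.9]
22.0 [-38.  -65.6]
27.5 [-43.4 -83.8]
33.0 [ -47.  -102.6]
38.5 [ -48.8 -121.5]
44.0 [ -48.7 -140.6]
49.5 [ -46.8 -159.5]
55.0 [ -43.2 -178.2]
60.5 [ -37.7 -196.5]
66.0 [ -30.5 -214.1]
71.5 [ -21.7 -231. ]
77.0 [ -11.3 -247. ]
82.5 [   0.6 -261.9]
88.0 [  13.9 -275.5]
```

```bash
python3 -m crank '[{"offset":[0,0,0],"spin":0},{"offset":[0,0,0],"spin":0},{"offset":[0,0,0],"spin":0},{"offset":[0,0,0],"spin":0},{"offset":[0,0,0],"spin":0},{"offset":[0,0,0],"spin":0},{"offset":[0,0,0],"spin":0},{"offset":[0,0,0],"spin":0}]'
```

```text
clock: 4.83
eef_pos: [468.5, -8.4, 41.7]
eef_rot: [-3.141, -0.0, -0.717]
wrist_force: [0.2, 0.1, -0.2]
finger_gap: 27.6
```

Gripped (27.6 mm). Now I swing it along the arc.

```bash
python3 -m crank '[{"offset":[-0.0118,-0.0149,0],"spin":5.5},{"offset":[-0.0222,-0.0309,0],"spin":11},{"offset":[-0.0309,-0.0479,0],"spin":16.5},{"offset":[-0.038,-0.0656,0],"spin":22},{"offset":[-0.0434,-0.0838,0],"spin":27.5},{"offset":[-0.047,-0.1026,0],"spin":33},{"offset":[-0.0488,-0.1215,0],"spin":38.5},{"offset":[-0.0487,-0.1406,0],"spin":44}]'
python3 - <<'E'
from h import *
s=manip.read_state();print(s["wrist_force"],s["finger_gap"])
p=manip.camera("top")
c=np.array([618.2,-139]);p=s["eef_pos"][:2];r=p-c
print(np.linalg.norm(r))
th0=np.arctan2(r[1],r[0]);print("box arm angle",(th0%(2*np.pi))-np.pi+.0325)
for k in range(1,10):
    a=th0+k*np.deg2rad(5);print(k*5,(c+np.linalg.norm(r)*np.array([np.cos(a),np.sin(a)])-p).round(1))
E
```

```text
clock: 5.5
eef_pos: [420.6, -149.8, 41.8]
eef_rot: [-3.141, -0.003, 0.055]
wrist_force: [17.9, 2.7, -13.6]
finger_gap: 27.6
[ 17.905743     2.65986109 -13.63125873] 27.56891299467296
197.86147976108157
box arm angle 0.08712106157919422
5 [  1.7 -17.2]
10 [  4.9 -34.1]
15 [  9.5 -50.8]
20 [ 15.6 -66.9]
25 [ 23.1 -82.5]
30 [ 31.9 -97.3]
35 [  41.9 -111.4]
40 [  53.2 -124.5]
45 [  65.5 -136.5]
```

```bash
python3 -m crank '[{"offset":[0.0035,-0.0170,0],"spin":5},{"offset":[0.0068,-0.0338,0],"spin":10},{"offset":[0.0113,-0.0502,0],"spin":15},{"offset":[0.0174,-0.0662,0],"spin":20},{"offset":[0.0247,-0.0816,0],"spin":25},{"offset":[0.0335,-0.0962,0],"spin":30},{"offset":[0.0434,-0.1102,0],"spin":35},{"offset":[0.0546,-0.1232,0],"spin":40}]'
python3 -m crank '[{"offset":[0,0,0],"spin":0},{"offset":[0,0,0],"spin":0},{"offset":[0,0,0],"spin":0},{"offset":[0,0,0],"spin":0},{"offset":[0,0,0],"spin":0},{"offset":[0,0,0],"spin":0},{"offset":[0,0,0],"spin":0},{"offset":[0,0,0],"spin":0}]'
python3 - <<'E'
from h import *
s=manip.read_state();p=s["eef_pos"][:2]
c=np.array([618.2,-139]);r=p-c
print(np.linalg.norm(r));th0=np.arctan2(r[1],r[0])%(2*np.pi);print("box arm angle",th0-np.pi+.0325)
n=r/np.linalg.norm(r);f=s["wrist_force"][:2];print("radial",f@n,"tang(+ccw)",f@[-n[1],n[0]])
T=manip.camera("top");save(T,"k2.png",np.clip(cv2.resize(T["pixels"][115:230,245:445],None,fx=4,fy=4,interpolation=cv2.INTER_CUBIC)*1.6,0,255).astype(np.uint8))
E
```

```text
clock: 6.22
eef_pos: [475.9, -275.4, 41.7]
eef_rot: [-3.141, -0.004, 0.765]
wrist_force: [3.1, 15.1, 5.8]
finger_gap: 27.0
clock: 6.88
eef_pos: [475.7, -275.1, 41.7]
eef_rot: [-3.14, -0.004, 0.765]
wrist_force: [0.9, 4.0, 2.1]
finger_gap: 27.6
197.01261801996384
box arm angle 0.7947925555607311
radial -3.3633406518392137 tang(+ccw) -2.2554871780877033
```

View pics/k2.png

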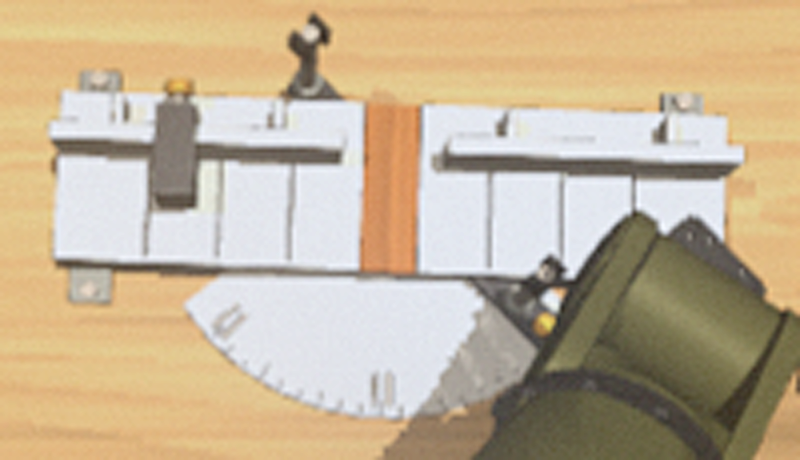

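Posts now show at (548,270) and (312,33), so the arm is near the right-hand notch. I'll open the fingers so it can centre itself, rise and measure.

```bash
python3 -m crank '[{"offset":[0,0,0],"spin":0},{"offset":[0,0,0],"spin":0},{"offset":[0,0,0],"spin":0},{"offset":[0,0,0],"spin":0},{"offset":[0,0,0],"spin":0},{"offset":[0,0,0],"spin":0},{"offset":[0,0,0.01],"spin":0},{"offset":[0,0,0.03],"spin":0}]' 1
python3 -m crank '[{"offset":[0,0,0.03],"spin":0},{"offset":[0,0,0.065],"spin":0},{"offset":[0,0,0.1],"spin":0},{"offset":[0,0,0.135],"spin":0},{"offset":[0,0.02,0.15],"spin":3},{"offset":[0,0.06,0.15],"spin":8},{"offset":[0,0.1,0.15],"spin":14},{"offset":[0,0.14,0.15],"spin":20}]'
python3 - <<'E'
from h import *
T=manip.camera("top");save(T,"k3.png",np.clip(cv2.resize(T["pixels"][115:230,245:445],None,fx=4,fy=4,interpolation=cv2.INTER_CUBIC)*1.6,0,255).astype(np.uint8))
E
```

```text
clock: 7.6
eef_pos: [474.8, -274.5, 70.7]
eef_rot: [-3.137, -0.003, 0.765]
wrist_force: [1.2, 0.4, -0.2]
finger_gap: 77.3
clock: 8.27
eef_pos: [474.3, -133.1, 221.7]
eef_rot: [-3.138, -0.004, 1.118]
wrist_force: [1.5, -0.7, -0.2]
finger_gap: 94.1
```

```bash
python3 -m crank '[{"offset":[-0.004,0.034,0],"spin":4},{"offset":[-0.008,0.07,0],"spin":9},{"offset":[-0.012,0.106,0],"spin":14},{"offset":[-0.016,0.142,0],"spin":19},{"offset":[-0.02,0.178,0],"spin":24},{"offset":[-0.024,0.214,0],"spin":29},{"offset":[-0.028,0.25,0],"spin":34},{"offset":[-0.032,0.286,0],"spin":39}]'
python3 -m crank '[{"offset":[-0.004,0.034,0],"spin":3},{"offset":[-0.008,0.07,0],"spin":6},{"offset":[-0.012,0.1,0],"spin":7},{"offset":[-0.016,0.13,0],"spin":7},{"offset":[-0.02,0.148,0],"spin":7},{"offset":[-0.02,0.156,0],"spin":7},{"offset":[-0.02,0.157,0],"spin":7},{"offset":[-0.02,0.157,0],"spin":7}]'
python3 - <<'E'
from h import *
T=manip.camera("top");C=manip.camera("scene")
a=np.clip(cv2.resize(T["pixels"][115:230,245:445],None,fx=3,fy=3,interpolation=cv2.INTER_CUBIC)*1.6,0,255)
b=np.clip(cv2.resize(C["pixels"][160:260,340:540],None,fx=3,fy=2,interpolation=cv2.INTER_CUBIC)*1.2,0,255)
save(T,"k4.png",np.vstack([a,b]).astype(np.uint8))
E
```

```text
clock: 8.98
eef_pos: [441.7, 160.0, 222.8]
eef_rot: [-3.138, -0.005, 1.815]
wrist_force: [0.8, -0.0, 0.4]
finger_gap: 94.1
clock: 9.65
eef_pos: [421.9, 316.6, 223.0]
eef_rot: [-3.138, -0.005, 1.937]
wrist_force: [-0.4, -0.6, -0.1]
finger_gap: 93.8
```

View pics/k4.png

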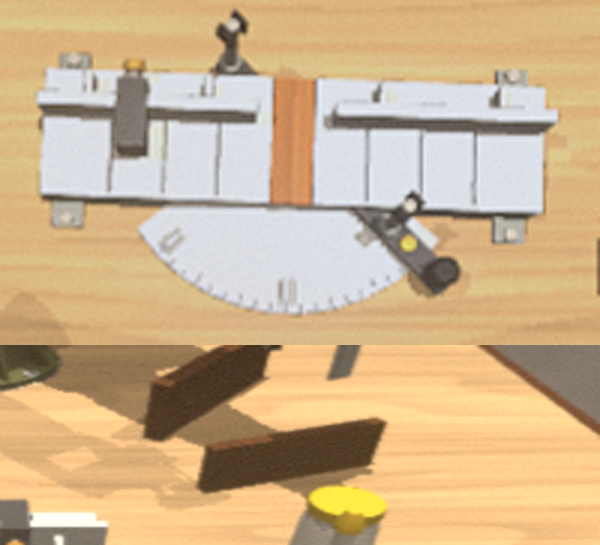

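```bash
python3 - <<'E'
from h import *
T=manip.camera("top")
P=lambda cx,cy,z:at_z(T,245+(cx+.5)/3-.5,115+(cy+.5)/3-.5,z)[:2]
f,r,k=P(410,204,165),P(236,23,165),P(440,271,75)
a=(f-r)/np.linalg.norm(f-r);pv=r+85*a;print("pivot",pv,"knob",k,pv+195*a,np.linalg.norm(f-r))
w=np.arctan2(-a[1],-a[0]);print("angle",w-.0325, w+.0325)
E
python3 -m crank '[{"offset":[0,-0.005,-0.03],"spin":-1},{"offset":[0,-0.005,-0.065],"spin":-1},{"offset":[0,-0.005,-0.1],"spin":-1},{"offset":[0,-0.005,-0.13],"spin":-1},{"offset":[0,-0.005,-0.16],"spin":-1},{"offset":[0,-0.005,-0.18],"spin":-1},{"offset":[0,-0.005,-0.193],"spin":-1},{"offset":[0,-0.005,-0.193],"spin":-1}]' 1 40
python3 -m crank '[{"offset":[0,0,0],"spin":0},{"offset":[0,0,0],"spin":0},{"offset":[0,0,0],"spin":0},{"offset":[0,0,0],"spin":0},{"offset":[0,0,0],"spin":0},{"offset":[0,0,0],"spin":0},{"offset":[0,0,0],"spin":0},{"offset":[0,0,0],"spin":0}]' 0 40
python3 -m crank '[{"offset":[0,0,0],"spin":0},{"offset":[0,0,0],"spin":0},{"offset":[0,0,0],"spin":0},{"offset":[0,0,0],"spin":0},{"offset":[0,0,0],"spin":0},{"offset":[0,0,0],"spin":0},{"offset":[0,0,0],"spin":0},{"offset":[0,0,0],"spin":0}]' 0 40
```

```text
pivot [ 618.07987256 -141.8979813 ] knob [ 477.42135815 -269.74318919] [ 476.22407407 -275.69608456] 212.49911874885473
angle 0.7236752815292911 0.788675281529291
clock: 10.47
eef_pos: [421.3, 309.4, 27.6]
eef_rot: [-3.134, -0.004, 1.917]
wrist_force: [-0.5, -0.6, -0.5]
finger_gap: 93.9
clock: 11.13
eef_pos: [421.3, 309.4, 27.7]
eef_rot: [-3.135, -0.004, 1.917]
wrist_force: [0.0, 0.0, -0.1]
finger_gap: 44.2
clock: 11.8
eef_pos: [421.5, 309.5, 27.9]
eef_rot: [-3.135, -0.004, 1.917]
wrist_force: [0.3, 0.7, 0.4]
finger_gap: 17.7
```

Arm angle is 0.789 by vision, so it clicked in, and the edging is gripped (17.7 mm). Next I lift, carry, and verify the grasp.

```bash
python3 -m crank '[{"offset":[0,0,0.015],"spin":0},{"offset":[0,0,0.04],"spin":0},{"offset":[0,0,0.07],"spin":0},{"offset":[0,0,0.1],"spin":0},{"offset":[0,0,0.13],"spin":0},{"offset":[0,0,0.155],"spin":-2},{"offset":[0,-0.005,0.175],"spin":-5},{"offset":[0.005,-0.02,0.178],"spin":-9}]'
python3 -m crank '[{"offset":[0.01,-0.03,0],"spin":-4},{"offset":[0.02,-0.065,0],"spin":-8},{"offset":[0.033,-0.1,0],"spin":-11},{"offset":[0.047,-0.135,0],"spin":-13},{"offset":[0.061,-0.17,0],"spin":-13},{"offset":[0.075,-0.205,0],"spin":-13},{"offset":[0.089,-0.24,0],"spin":-13},{"offset":[0.103,-0.272,0],"spin":-13}]'
python3 -m crank '[{"offset":[0.012,-0.028,0],"spin":0},{"offset":[0.025,-0.06,0],"spin":0},{"offset":[0.038,-0.092,0],"spin":0},{"offset":[0.05,-0.12,0],"spin":0},{"offset":[0.06,-0.144,0],"spin":0},{"offset":[0.064,-0.158,0],"spin":0},{"offset":[0.064,-0.16,0],"spin":0},{"offset":[0.064,-0.16,0],"spin":0}]'
python3 - <<'E'
from h import *
T=manip.camera("top");C=manip.camera("scene")
a=np.clip(cv2.resize(C["pixels"][130:310,180:420],None,fx=3,fy=3,interpolation=cv2.INTER_CUBIC)*1.2,0,255)
save(T,"c1.png",a.astype(np.uint8))
print(manip.read_state()["eef_rot"], [(r["conf"],r["location"]) for r in manip.search_frame(C,"edging")])
E
```

```text
clock: 12.47
eef_pos: [426.6, 290.7, 209.2]
eef_rot: [-3.139, -0.006, 1.759]
wrist_force: [1.0, -0.3, -2.0]
finger_gap: 17.8
clock: 13.13
eef_pos: [529.6, 16.6, 208.8]
eef_rot: [-3.138, -0.006, 1.532]
wrist_force: [0.2, 0.1, -2.6]
finger_gap: 17.6
clock: 13.8
eef_pos: [593.1, -143.4, 208.2]
eef_rot: [-3.136, -0.006, 1.531]
wrist_force: [0.3, 0.9, -2.9]
finger_gap: 17.6
[-3.13717225 -0.00607139  1.53273541] [(0.85, [223.8, 280.6, 75.2]), (0.84, [605.8, -99.1, 231.1])]
```

View pics/c1.png

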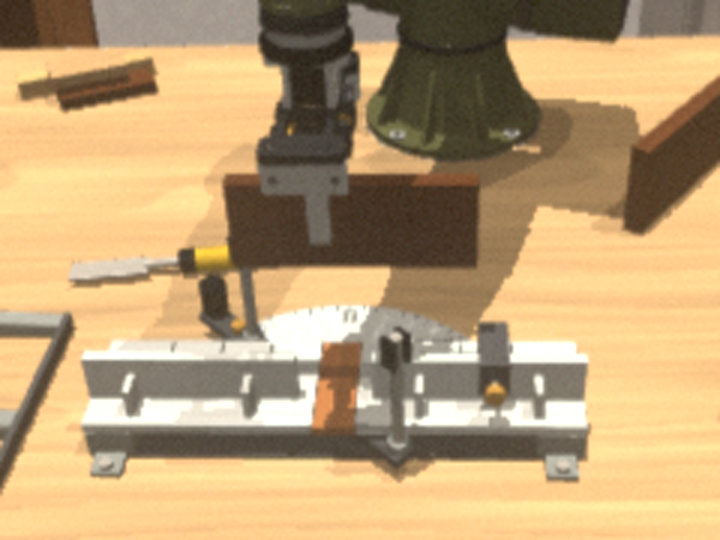

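Held level in the scene crop: it spans x 225–478 with the finger at 320, so the grip is about 27 mm off centre, as planned. I descend with clearance to the fence and stop.

```bash
python3 -m crank '[{"offset":[0,-0.006,-0.01],"spin":0},{"offset":[0,-0.006,-0.035],"spin":0},{"offset":[0,-0.006,-0.06],"spin":0},{"offset":[0,-0.006,-0.085],"spin":0},{"offset":[0,-0.006,-0.108],"spin":0},{"offset":[0,-0.006,-0.122],"spin":0},{"offset":[0,-0.006,-0.128],"spin":0},{"offset":[0,-0.006,-0.128],"spin":0}]'
python3 -m crank '[{"offset":[0,0,-0.002],"spin":0},{"offset":[0,0,-0.004],"spin":0},{"offset":[0,0,-0.006],"spin":0},{"offset":[0,0,-0.007],"spin":0},{"offset":[0,0,-0.007],"spin":0},{"offset":[0,0,-0.007],"spin":0},{"offset":[0,0,-0.007],"spin":0},{"offset":[0,0,-0.007],"spin":0}]'
```

```text
clock: 14.62
eef_pos: [592.5, -147.5, 79.4]
eef_rot: [-3.135, -0.007, 1.534]
wrist_force: [-0.6, -0.1, -2.6]
finger_gap: 17.6
clock: 15.28
eef_pos: [592.9, -147.5, 73.0]
eef_rot: [-3.136, -0.006, 1.534]
wrist_force: [-0.6, 1.7, 5.1]
finger_gap: 18.1
```

```bash
python3 -m crank '[{"offset":[0.002,0,0.0005],"spin":0},{"offset":[0.004,0,0.0005],"spin":0},{"offset":[0.006,0,0.0005],"spin":0},{"offset":[0.008,0,0.0005],"spin":0},{"offset":[0.01,0,0.0005],"spin":0},{"offset":[0.012,0,0.0005],"spin":0},{"offset":[0.013,0,0.0005],"spin":0},{"offset":[0.013,0,0.0005],"spin":0}]'
python3 -m crank '[{"offset":[0.0005,0,0],"spin":0},{"offset":[0.001,0,0],"spin":0},{"offset":[0.0015,0,0],"spin":0},{"offset":[0.002,0,0],"spin":0},{"offset":[0.0025,0,0],"spin":0},{"offset":[0.003,0,0],"spin":0},{"offset":[0.003,0,0],"spin":0},{"offset":[0.003,0,0],"spin":0}]'
```

```text
clock: 15.95
eef_pos: [606.0, -147.5, 73.3]
eef_rot: [-3.136, -0.006, 1.534]
wrist_force: [-0.1, 0.6, -3.2]
finger_gap: 17.8
clock: 16.62
eef_pos: [609.0, -147.5, 73.3]
eef_rot: [-3.136, -0.006, 1.534]
wrist_force: [-1.1, -0.2, -2.0]
finger_gap: 17.6
```

```bash
python3 -m crank '[{"offset":[0.0005,0,0],"spin":0},{"offset":[0.001,0,0],"spin":0},{"offset":[0.0015,0,0],"spin":0},{"offset":[0.002,0,0],"spin":0},{"offset":[0.002,0,0],"spin":0},{"offset":[0.002,0,0],"spin":0},{"offset":[0.002,0,0],"spin":0},{"offset":[0.002,0,0],"spin":0}]'
```

```text
clock: 17.28
eef_pos: [609.0, -147.5, 73.4]
eef_rot: [-3.131, -0.007, 1.534]
wrist_force: [-18.8, 1.5, 7.6]
finger_gap: 18.1
```

Fence contact at TCP x = 609.0, as expected. Now I slide along it towards the stop under light pressure.

```bash
python3 -m crank '[{"offset":[0,0.0005,0.0003],"spin":0},{"offset":[0,0.001,0.0003],"spin":0},{"offset":[0,0.002,0.0003],"spin":0},{"offset":[0,0.003,0.0003],"spin":0},{"offset":[0,0.004,0.0003],"spin":0},{"offset":[0,0.005,0.0003],"spin":0},{"offset":[0,0.005,0.0003],"spin":0},{"offset":[0,0.005,0.0003],"spin":0}]'
python3 -m crank '[{"offset":[0,0.0005,0],"spin":0},{"offset":[0,0.001,0],"spin":0},{"offset":[0,0.0015,0],"spin":0},{"offset":[0,0.002,0],"spin":0},{"offset":[0,0.0025,0],"spin":0},{"offset":[0,0.0025,0],"spin":0},{"offset":[0,0.0025,0],"spin":0},{"offset":[0,0.0025,0],"spin":0}]'
```

```text
clock: 17.95
eef_pos: [609.0, -142.3, 73.6]
eef_rot: [-3.131, -0.007, 1.534]
wrist_force: [-1.0, 0.9, -2.4]
finger_gap: 17.7
clock: 18.62
eef_pos: [609.1, -140.5, 73.9]
eef_rot: [-3.131, -0.006, 1.534]
wrist_force: [-0.8, -4.2, -1.1]
finger_gap: 18.1
```

```bash
python3 -m crank '[{"offset":[0,0,-0.0005],"spin":0},{"offset":[0,0,-0.001],"spin":0},{"offset":[0.0005,0.0003,-0.001],"spin":0},{"offset":[0.001,0.0006,-0.001],"spin":0},{"offset":[0.0013,0.001,-0.001],"spin":0},{"offset":[0.0013,0.0012,-0.001],"spin":0},{"offset":[0.0013,0.0012,-0.001],"spin":0},{"offset":[0.0013,0.0012,-0.001],"spin":0}]'
python3 - <<'E'
from h import *
s=manip.read_state();print(s["wrist_force"],s["moment"],s["finger_gap"])
T=manip.camera("top");C=manip.camera("scene")
a=np.clip(cv2.resize(C["pixels"][190:300,190:400],None,fx=3,fy=3,interpolation=cv2.INTER_CUBIC)*1.2,0,255)
b=np.clip(cv2.resize(T["pixels"][110:195,245:455],None,fx=3,fy=3,interpolation=cv2.INTER_CUBIC)*1.5,0,255)
save(T,"d1.png",np.vstack([a,b])[:590].astype(np.uint8))
E
```

```text
clock: 19.28
eef_pos: [609.2, -140.5, 73.0]
eef_rot: [-3.128, -0.005, 1.533]
wrist_force: [-12.6, -10.2, 4.7]
finger_gap: 17.6
[-12.61084047 -10.17769802   4.68149223] [-1.25666624  2.10628774  0.19925547] 17.5653038506565
```

View pics/d1.png

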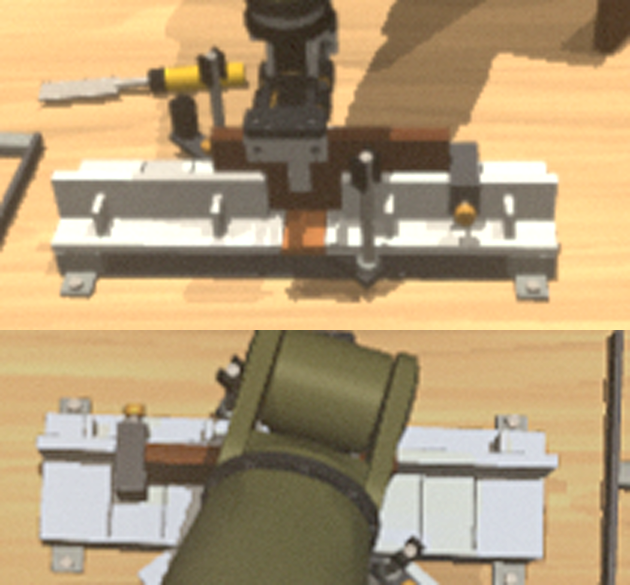

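The edging sits along the fence, its end against the stop at crop (147,455). I'll check the arm angle and whether the push holds, then hand in.

```bash
python3 - <<'E'
from h import *
T=manip.camera("top")
P=lambda cx,cy,z:at_z(T,245+(cx+.5)/3-.5,110+(cy-330+.5)/3-.5,z)[:2]
f,r=P(411,546,165),P(231,369,165);a=f-r;print("len",np.linalg.norm(a),"angle",np.arctan2(-a[1],-a[0])+.0325)
C=manip.camera("scene")
for n,p in(("glue_bottle",T),("chisel",C),("bar_clamp",C)):print(n,[(round(q["conf"],2),np.round(q["location"])) for q in manip.search_frame(p,n)[:1]])
for _ in range(8): manip.camera("scene")
s=manip.read_state();print(s["clock"],s["wrist_force"],s["eef_pos"],s["eef_rot"],s["finger_gap"])
E
```

```text
len 213.60394862993454 angle 0.8170572007927367
glue_bottle [(0.95, array([632., 298., 126.]))]
chisel [(0.88, array([ 368., -334.,   22.]))]
bar_clamp [(0.91, array([ 628., -486.,   20.]))]
20.0333 [-12.55678049 -10.72540951   5.82561679] [ 609.18481486 -140.50473371   73.00227337] [-3.1284019  -0.00456376  1.53332739] 17.86558607707825
```

The angle reads 0.817 against 0.789 before, so I'll compare the post patches directly between the two pictures.

```bash
python3 - <<'E'
from h import *
A=cv2.imread("pics/k4.png",0)[:345]; B=cv2.imread("pics/d1.png",0)[330:]
# same scale 3; B row origin 110 vs A 115 -> A point (x,y) expected in B at (x,y+15)
for n,(x,y) in dict(rear=(236,23),front=(410,206),stop=(131,110),foot=(510,232),foot2=(68,213),table_r=(545,205)).items():
    t=A[max(y-11,0):y+11,x-11:x+11]; y0=max(y-11,0)
    s=B[max(y0+15-12,0):y0+15+12+t.shape[0],x-23:x+23]
    m=cv2.matchTemplate(s,t,cv2.TM_CCOEFF_NORMED);_,c,_,l=cv2.minMaxLoc(m)
    print(n,round(c,2),"shift px/3:",(l[0]-12)/3,(l[1]-(y0+15-max(y0+15-12,0)))/3)
a=cv2.resize(A[0:70,190:290],None,fx=4,fy=4);b=cv2.resize(B[15:85,190:290],None,fx=4,fy=4)
c=cv2.resize(A[170:250,360:460],None,fx=4,fy=4)[:280];d=cv2.resize(B[185:265,360:460],None,fx=4,fy=4)[:280]
h=min(c.shape[0],d.shape[0]);
cv2.imwrite("pics/cmp.png",np.vstack([np.hstack([a,b]),np.hstack([c[:h],d[:h]])]))
E
```

```text
rear 0.92 shift px/3: 0.0 0.0
front 0.99 shift px/3: 0.0 0.0
stop 0.41 shift px/3: -2.6666666666666665 3.3333333333333335
foot 0.44 shift px/3: 0.0 -1.0
foot2 0.99 shift px/3: 0.0 0.0
table_r 1.0 shift px/3: 0.0 0.0
```

View pics/cmp.png

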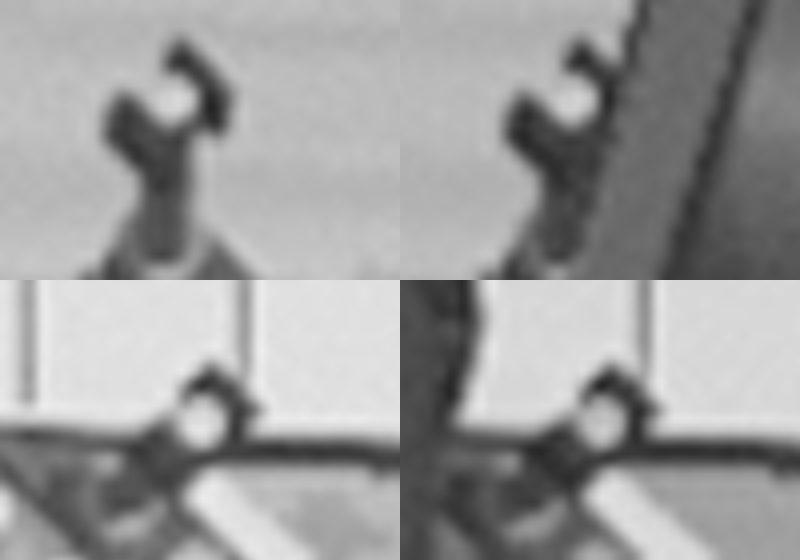

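```bash
python3 - <<'E'
from h import *
T=manip.camera("top");A=cv2.imread("pics/k4.png",0)[:345].astype(float)
def cen(x,y,w=6):
    p=A[y-w:y+w+1,x-w:x+w+1];g=np.clip(p-np.percentile(p,60),0,None);g[np.hypot(*np.mgrid[-w:w+1,-w:w+1])>w]=0
    yy,xx=np.mgrid[-w:w+1,-w:w+1];return x+(g*xx).sum()/g.sum(),y+(g*yy).sum()/g.sum()
for w in(4,5,6):
  f,r=cen(411,205,w),cen(234,25,w)
  for z in(150,165):
    P=lambda c:at_z(T,245+(c[0]+.5)/3-.5,115+(c[1]+.5)/3-.5,z)[:2]
    a=P(f)-P(r);print(w,z,f,r,np.linalg.norm(a),np.arctan2(-a[1],-a[0])+.0325)
a=P((440,271));k=at_z(T,245+440.5/3-.5,115+271.5/3-.5,75)[:2]-[618.2,-139.5];print("knob",np.linalg.norm(k),np.arctan2(-k[1],-k[0])+.0325)
E
```

```text
4 150 (np.float64(409.73023255813956), np.float64(206.11162790697674)) (np.float64(233.2753036437247), np.float64(24.967611336032387)) 216.99818822997773 0.7954563048965344
4 165 (np.float64(409.73023255813956), np.float64(206.11162790697674)) (np.float64(233.2753036437247), np.float64(24.967611336032387)) 213.97146029780242 0.7954563048965347
5 150 (np.float64(409.6181818181818), np.float64(205.85636363636362)) (np.float64(233.00372439478585), np.float64(24.90316573556797)) 216.97839716939987 0.7964446312629037
5 165 (np.float64(409.6181818181818), np.float64(205.85636363636362)) (np.float64(233.00372439478585), np.float64(24.90316573556797)) 213.9519452863305 0.7964446312629041
6 150 (np.float64(409.7074939564867), np.float64(205.60918614020952)) (np.float64(232.78856411350543), np.float64(24.806272669084702)) 217.0689020405044 0.7977273251993826
6 165 (np.float64(409.7074939564867), np.float64(205.60918614020952)) (np.float64(232.78856411350543), np.float64(24.806272669084702)) 214.0411877799766 0.7977273251993823
knob 191.7861161099468 0.7790446486966874
```

Posts give 0.796 and the knob gives 0.779. Both lie between the ribs, and the arm has not moved since release. Handing in.

```bash
python3 - <<'E'
from h import *
s=manip.read_state();print(s["clock"],s["wrist_force"],s["finger_gap"]);print(manip.sign_off())
E
```

```text
20.0833 [-13.04911829 -10.4747892    4.91819818] 17.484169296705986
the job is handed in; nothing more can be done
None
```

I swung the saw's arm by its knob into the right-hand 45° notch and let it go. I then fetched the 220 × 90 × 18 mm edging, stood it on the table and pushed it into the corner of fence and stop. I handed the job in at 20.1 s, still holding it there; no verdict was reported.

**Holding:** the wrist read about 13 N towards the fence and 10.5 N towards the stop. It read 5 N down on the table. The grip is set to 40 N and the fingers are 17.5–18 mm apart, which matches the edging's thickness. Position and force stayed steady over the last 0.75 s. I did not measure the edging's own angle or position at the end: fence and stop contact came within about 1 mm of where I expected it, and the last picture looked right.

**Saw arm:** the camera put the arm at 0.779 rad from the knob and 0.796 rad from the post tops, against 0.785 for the notch. Both lie between the notch's ribs. One rough reading from hand-picked pixels gave 0.817. I compared the posts in pictures from just after release and from the end, and they had not moved, so I took 0.817 as pixel error.

**Bystanders:** the glue bottle and bar clamp were found within about 3 mm of their first positions. The chisel read 17 mm off. That is more than the network's stated 4 mm error but under the 30 mm limit. The arm was never close to the chisel on its planned path, and I did not check that reading further.

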